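Swap the battery of the cordless curing lamp

TASK

The cordless curing lamp's battery is flat: swing its orange latch clear, unplug the pack with the red light and plug it fully home into the charger's empty bay, and plug the charged pack (green light) from the charger fully home into the lamp, with the latch swung fully back across its collar. Leave the pack that is still charging (amber light) in its bay, and do not knock over or push aside the bottles standing round the work.

Things in the scene. Friction and masses are not known exactly. Their poses are not given: they have to be found in the camera images.
- lamp: White arched curing lamp, fixed, 150 mm (x) by 160 mm (y) by 105 mm high; origin under its centre on the worktop, its open mouth faces -x. Battery bay and orange latch are on its flat top deck (80 mm wide).
- lamp_bay (a point): Centre of the mouth of the lamp's bay, at deck height (105 mm), 20 mm behind (+x of) the lamp's centre; lamp axes. Bay 29 mm (x) by 43 mm (y), 36 mm deep, mouth flared 4 mm, key notch on its +y side (blue bar): a pack fits with its own +x along the lamp's +y. Fully home: collar flat on the deck, pack origin at this point.
- latch_pivot (a point): Foot of the latch's vertical pivot on the lamp's deck, 38 mm in front (-x) of lamp_bay; lamp axes.
- latch (a joint): Orange swing latch, rad. 0 = locked: its nose (20 mm from the pivot, 11 mm wide, underside 8 mm above the deck) points to the lamp's +x, over the collar of the seated pack. Opens counter-clockwise seen from above, stop at 1.75, clear of the collar from 1.2. Turns easily (1 N at the tab), stays where left; a pack not fully home blocks it.
- latch_tab (a point): Centre of the latch's upright orange thumb tab, 36 mm from the pivot on the side away from the nose, 28 mm above the deck; the tab is 9 mm thick, 20 mm long (along the line to the pivot), 11 to 37 mm above the deck. Axes turn with the latch: x from tab to pivot and nose, y across the 9 mm.
- charger: Graphite three-bay charger, fixed, 108 mm (x) by 200 mm (y) by 48 mm high; origin under its centre on the worktop, sloped front faces -x. Bays at y = -60, 0, +60 mm, each 43 mm (x) by 29 mm (y), 36 mm deep, mouths flared 4 mm, key notch on the +x side (blue bar). The outer two hold packs at the start; the middle one is empty.
- charger_bay (a point): Centre of the mouth of the charger's empty middle bay, at its top (48 mm); charger axes. A pack fits with its +x along the charger's +x. Fully home: collar flat on the charger's top, pack origin at this point.
- pack_flat: Battery pack with RED light (flat), upright in the lamp's bay. Origin: centre of its collar's underside. Collar 54 (x) by 48 (y) mm, z 0 to 6. Above, teal body to grip, 44 (x) by 30 (y) mm, z 6 to 56. Below, plug 40 (x) by 26 (y) mm down to z -34, lowest 10 mm tapered in 4 mm a side; key rib (8 mm wide, 4 mm out, z -23 to 0) on its +x face. Blue bar on top at the +x edge. 110 to 180 g.
- pack_full: Battery pack with GREEN light (charged), in one of the charger's outer bays at the start; same shape, axes and mass as pack_flat.
- pack_charging: Battery pack with AMBER light (still charging), in the charger's other outer bay; same shape and axes as pack_flat. Leave it alone.
- dye_pink: Pink dropper bottle with white cap, 26 mm diameter, 84 mm tall, standing near the charger; origin at its foot. Leave it standing.
- dye_yellow: Yellow dropper bottle with white cap, 26 mm diameter, 82 mm tall, near the charger; origin at its foot. Leave it standing.
- gel_dark: White gel bottle with dark red and black cap, 27 mm diameter, 69 mm tall, near the charger; origin at its foot. Leave it standing.
- resin_bottle: Tall black squeeze bottle with cone cap, 33 (x) by 57 (y) by 168 mm, standing behind the lamp; origin at its foot. Leave it standing.

How it is judged:
By the outcome, as a careful person would: the job done as asked, in the order asked, and still so for the second after the job is handed in, with the robot touching nothing.
It also fails if it takes over 72 s, if anything falls off the work surface, if the arm or the gripper's body presses on something with over 40 N, if the wrist force passes 120 N, or if a joint passes its speed limit or range.

ROBOT

A 7-joint arm with a two-finger parallel gripper is mounted at the origin on a cart in front of the work surface, level with it; the furniture and walls round the work are solid. World frame = base frame: x ahead of the robot, y to its left, z up, the work surface at z = 0. Lengths are in m, angles in rad, forces in N, time in s.
With the tool pointing down it reaches from about 0.425 to 0.875 m from the base axis. Payload 8.4 kg.
Tool frame: the origin (TCP) lies at the very end of the fingers, on their centre line; the grasp point (between the pads) lies 19 mm behind it; z points along the fingers, y is the line along which they close (so a half turn about z gives the same grasp; the last joint's range is limited). The gripper opens to 87 mm and grips with 3 to 60 N. Pads are 19 mm wide; open, the fingers measure 117 mm over their backs; the gripper's body (75 mm by 190 mm) begins 51 mm behind the grasp point.
Start: joints at [1.132, 0.333, 0.04, 1.465, -0.013, 1.343, -0.059], TCP at [0.217, -0.613, 0.223] pointing down, gripper open.
Joint ranges: [-2.58, 2.58], [-0.38, 2.09], [-1.3, 1.39], [0.25, 2.4], [-1.5, 4.64], [0.08, 2.09], [-2.65, 2.65]. Speed limits (rad/s): [2.22, 2.22, 2.79, 2.79, 3.14, 3.14, 3.14].

INTERFACE

Orientations are given as a 3x3 rotation matrix whose columns are the frame's x, y, z axes.
In Python, from plant import sensors, vision, job gives the robot as it stands. The module is installed in compiled form; this text tells all that it offers.
- The arm moves only by the shell command python3 -m creep 'ROWS'. ROWS is a JSON object of lists of equal length, an entry for each row: "xyz": the shift along the world's x, y, z in mm, a list of three; "angular": the turn, a rotation vector about the world's x, y, z in rad, a list of three; "grip": the opening, from 0 (shut) to 1 (fully open). In form: {"xyz": [[x, y, z], ...], "angular": [[ax, ay, az], ...], "grip": [grip, ...]}. A call has 1 to 8 rows; each row is the pose to reach, as a shift and turn from the pose commanded when the call began; what a row does not reach only later rows make up. A row lasts 1/8 s, in which the tool goes at most 62.5 mm and 10.7 degrees, less where a joint would pass 70% of its speed; a pose out of reach is approached as far as the arm can. A call with a gripper value outside its range is refused whole. The fingers move at their own pace and stop on an object; the grip force is fixed at half the most. Time passes only in rows, so rows that repeat a pose let the fingers close. It gives the time, the measured TCP pose, the force, the opening and the grip force at its end, in the units of the state.
- sensors.sense(): the state, without advancing time (a new reading comes with each control period).
- vision.camera(name): name is "scene" or "top"; returns the picture (420x560x3 uint8, blue, green, red); there is no depth.
- vision.camera_model(name): a dict with "K" (3x3 intrinsics, pixels), "pose" (4x4, takes a point from camera to world coordinates). Camera axes: x right, y up, looking along -z (the intrinsics and any distortion apply to the point x, -y, -z); pixel columns grow to the right and rows downward; lengths in m; the calibration is good to about 2 mm. A picture is of the moment at which its call begins. camera_model takes no time and is no camera call.
- job.finish_job(): hands the job in; it is judged then, once.
The state is a dict: "clock": time; "qpos": joint angles; "dq": joint speeds; "effort": joint torques, N m; "eef_pos": TCP position; "eef_rot": TCP orientation; "ft_force": force on the tool from outside, world axes, zero at the start; "ft_torque": the same for the moment, N m; "grip_width": opening from 0.0 (shut) to 1.0 (fully open); "grasp_force": force on a finger pad.
Only numpy, scipy, OpenCV 4.12 (cv2) and the standard library are available. Lean on these libraries where they do the work, as an engineer would, in place of code of your own. Each camera call takes 0.05 s, during which the arm holds its last target. There are 200 camera calls.

## Working session

There is one attempt and no reset: what is moved stays moved. The work goes in short steps, Python scripts to look and compute and a shell command to move; the robot and the scene stay as the last step left them, time stands still between calls to the robot, and variables do not carry over. Pictures are saved under pics/ and viewed, at most 10 in all, crops included, and the job is handed in when it is done.

```bash
mkdir -p pics; python3 - <<'E'
from plant import sensors, vision
import cv2,numpy as np
for n in("scene","top"):
    im=vision.camera(n); cv2.imwrite(f"pics/{n}0.png",im)
    m=vision.camera_model(n); print(n,{k:(np.round(v,4).tolist() if not isinstance(v,str) else v) for k,v in m.items()})
s=sensors.sense();print(s['clock'],s['eef_pos'],s['eef_rot'],s['grip_width'],s['ft_force'])
a=cv2.imread("pics/scene0.png");b=cv2.imread("pics/top0.png")
E
```

```text
scene {'K': [[443.1773, 0.0, 278.6603], [0.0, 443.1773, 219.5649], [0.0, 0.0, 1.0]], 'pose': [[0.8851, 0.3118, -0.3456, 0.2749], [-0.4654, 0.5927, -0.6574, -0.6274], [-0.0001, 0.7426, 0.6697, 0.6699], [0.0, 0.0, 0.0, 1.0]]}
top {'K': [[445.8503, 0.0, 279.3266], [0.0, 445.8503, 206.9641], [0.0, 0.0, 1.0]], 'pose': [[-0.045, 0.9782, -0.2025, 0.3331], [-0.999, -0.0446, 0.0065, -0.0585], [-0.0026, 0.2026, 0.9793, 1.1535], [0.0, 0.0, 0.0, 1.0]]}
0.1 [ 0.21645586 -0.61243184  0.22174621] [[ 9.42833504e-01  3.33263607e-01 -5.92671565e-04]
 [ 3.33264117e-01 -9.42832537e-01  1.35508789e-03]
 [-1.07188557e-04 -1.47513843e-03 -9.99998906e-01]] 1.0008796884547868 [-0.55196923  0.10245711  0.4319425 ]
```

View pics/scene0.png

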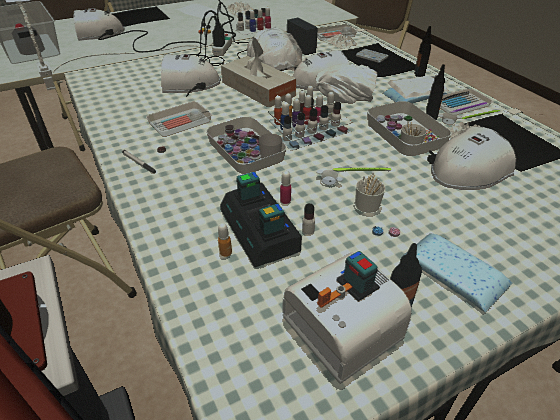

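View pics/top0.png

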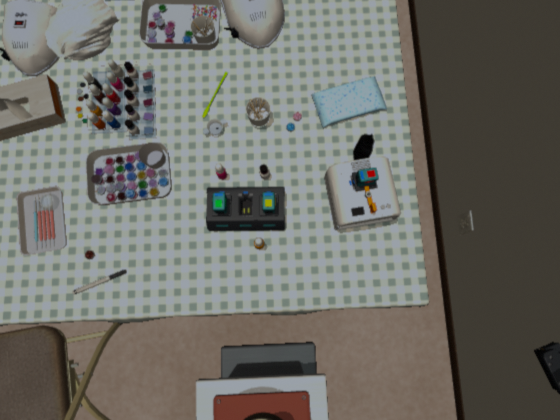

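The top picture shows the charger at about (246,208), with the green pack left at (219,203) and the amber one right at (269,203). The lamp is at (363,190), its red pack at (370,174) and its orange latch at (370,200). I'll enlarge both views next.

```bash
python3 - <<'E'
import cv2,numpy as np
b=cv2.imread("pics/top0.png");a=cv2.imread("pics/scene0.png")
f=lambda im,x0,y0,w,h,s:cv2.resize(im[y0:y0+h,x0:x0+w],None,fx=s,fy=s,interpolation=cv2.INTER_CUBIC)
t=np.vstack([np.hstack([f(b,200,150,90,70,4),f(b,320,150,90,70,4)]),np.hstack([f(a,215,165,90,75,4),f(a,310,240,90,75,4)])])
cv2.imwrite("pics/crop0.png",cv2.convertScaleAbs(t,alpha=1.5))
E
```

```text
(no output)
```

View pics/crop0.png

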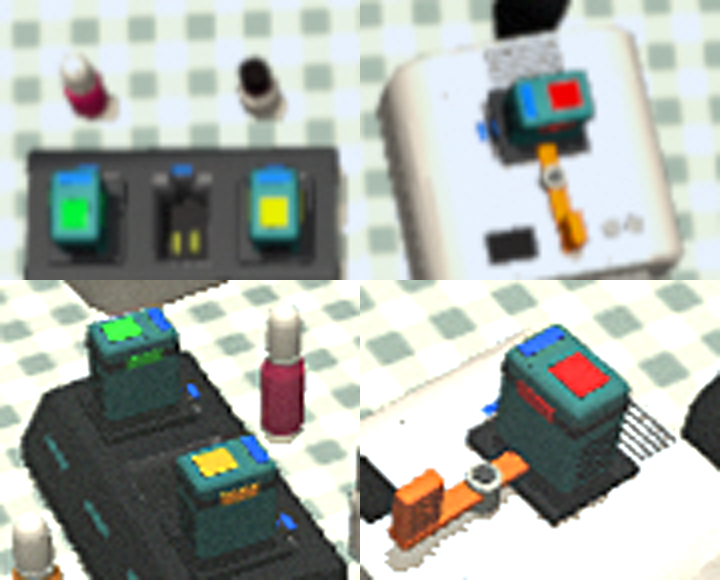

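```bash
cat > h.py <<'E'
import cv2,numpy as np
from plant import vision
def blobs(im,lo,hi,roi,n,minA=6):
    x0,y0,x1,y1=roi; hsv=cv2.cvtColor(im,cv2.COLOR_BGR2HSV)[y0:y1,x0:x1]
    m=cv2.inRange(hsv,np.array(lo),np.array(hi))
    k,l,s,c=cv2.connectedComponentsWithStats(m,connectivity=8)
    o=[i for i in np.argsort(-s[:,4]) if i>0 and s[i,4]>=minA][:n]
    return [(c[i]+[x0,y0],s[i,4],(s[i,:4]+[x0,y0,0,0]).tolist()) for i in o]
def ray(cam,uv):
    m=vision.camera_model(cam);K=np.array(m['K']);P=np.array(m['pose'])
    d=np.linalg.inv(K)@[uv[0],uv[1],1]; d=P[:3,:3]@(d*[1,-1,-1])
    return P[:3,3],d/np.linalg.norm(d)
def tri(ut,us):
    A=np.zeros((3,3));b=np.zeros(3);L=[]
    for c,u in(("top",ut),("scene",us)):
        o,d=ray(c,u);M=np.eye(3)-np.outer(d,d);A+=M;b+=M@o;L.append((M,o))
    p=np.linalg.solve(A,b);return p*1000,[1000*np.linalg.norm(M@(p-o)) for M,o in L][0]
def plane(cam,uv,z):
    o,d=ray(cam,uv);return (o+d*(z-o[2])/d[2])*1000
E
python3 - <<'E'
from h import *
t=cv2.imread("pics/top0.png");s=cv2.imread("pics/scene0.png")
R=dict(red=((0,190,140),(6,255,255)),green=((50,190,120),(70,255,255)),amber=((20,150,120),(35,255,255)),blue=((103,140,100),(120,255,255)),orange=((7,170,90),(19,255,255)))
RT=dict(full=(205,185,232,225),chg=(258,185,285,225),flat=(345,160,385,190),mid=(235,185,258,215),latch=(350,180,385,215),pink=(210,155,235,185))
RS=dict(full=(230,165,262,200),chg=(255,195,287,230),flat=(335,245,385,280),latch=(310,270,360,310))
for n,c in(("full","green"),("full","blue"),("chg","amber"),("chg","blue"),("flat","red"),("flat","blue"),("latch","orange")):
    a=blobs(t,*R[c],RT[n],2);b=blobs(s,*R[c],RS[n],3)
    print(n,c,[(np.round(x[0],1).tolist(),int(x[1]),x[2]) for x in a],'|',[(np.round(x[0],1).tolist(),int(x[1]),x[2]) for x in b])
    if a and b: p,e=tri(a[0][0],b[0][0]);print('   ',p.round(1),'miss',round(e,1))
print('midbar',[ (x[0],x[1],plane("top",x[0],.048).round(1)) for x in blobs(t,*R['blue'],RT['mid'],2,3)])
# lamp body & charger outline rows
E
```

```text
full green [([218.2, 202.9], 38, [216, 200, 6, 7])] | [([244.7, 176.9], 17, [241, 175, 8, 5])]
    [566.1  81.1 104.8] miss 0.5
full blue [([217.8, 194.1], 18, [215, 193, 8, 3])] | [([254.3, 174.4], 20, [252, 172, 6, 6])]
    [588.6  81.8 103.2] miss 0.2
chg amber [([268.0, 202.7], 44, [265, 200, 7, 7])] | [([268.3, 210.0], 48, [263, 207, 11, 7])]
    [561.7 -38.7 104.8] miss 0.1
chg blue [([268.0, 193.5], 14, [265, 193, 7, 2])] | [([278.1, 206.8], 26, [275, 204, 7, 7]), ([285.3, 224.5], 6, [284, 223, 3, 4])]
    [583.5 -39.5 105.3] miss 0.8
flat red [([370.8, 173.3], 34, [368, 171, 7, 6])] | [([364.4, 263.2], 82, [357, 258, 15, 11])]
    [ 607.4 -279.4  162. ] miss 0.2
flat blue [([361.7, 174.8], 18, [360, 171, 4, 8])] | [([354.7, 254.8], 39, [349, 252, 12, 7]), ([342.2, 271.8], 6, [341, 271, 3, 3])]
    [ 604.7 -257.9  162.1] miss 0.4
latch orange [([372.0, 204.9], 33, [369, 197, 7, 15]), ([367.6, 188.2], 9, [367, 186, 2, 5])] | [([331.4, 297.2], 85, [318, 291, 23, 16]), ([324.3, 292.0], 61, [319, 288, 12, 11]), ([347.3, 286.0], 38, [343, 283, 9, 8])]
    [ 543.8 -285.5  121.8] miss 2.5
midbar [(array([245., 192.]), np.int32(11), array([604.6,  19.8,  48. ]))]
```

```bash
python3 - <<'E'
from h import *
t=cv2.imread("pics/top0.png");s=cv2.imread("pics/scene0.png")
B=((100,110,80),(122,255,255))
a=blobs(t,*B,(343,177,356,190),3,2);b=blobs(s,*B,(335,265,347,278),3,2)
print([(x[0].round(1),x[1],plane("top",x[0],.105).round(1)) for x in a],[(x[0].round(1),x[1],plane("scene",x[0],.105).round(1)) for x in b])
# tab: two views, brightest orange face on top (z .142) 
O=((5,150,60),(22,255,255))
for c,im,r in(("top",t,(360,190,385,216)),("scene",s,(312,280,335,312))):
    for x in blobs(im,*O,r,2): print(c,x[0].round(1),x[1],x[2],plane(c,x[0],.133).round(1),plane(c,x[0],.125).round(1))
def ax(y): y=np.radians(y);return np.array([[np.cos(y),-np.sin(y)],[np.sin(y),np.cos(y)]])
R=ax(7.1);bay=np.array([606.8,-274.9])
piv=bay+R@[-38,0]
print('piv',piv,'tab',piv+R@[-36,0],'keybar exp',bay+R@[0,36])
for w in([-38,30],[-38,14.5],[-42,-5],[-41.4,-15.2],[-30,-28],[-13,-36]):print(w,(piv+R@w).round(1))
E
```

```text
[(array([350.1, 182.4]), np.int32(9), array([ 602.8, -240. ,  105. ]))] [(array([342.2, 271.9]), np.int32(8), array([ 599.9, -239.1,  105. ]))]
top [371.3 204.7] 76 [367, 197, 9, 16] [ 539.8 -280.5  133. ] [ 541.4 -282.2  125. ]
scene [325.3 296.6] 197 [317, 287, 18, 20] [ 533.3 -287.6  133. ] [ 537.2 -282.6  125. ]
piv [ 569.09138636 -279.59685612] tab [ 533.3674366  -284.04650928] keybar exp [ 602.35034684 -239.17605024]
[-38, 30] [ 527.7 -254.5]
[-38, 14.5] [ 529.6 -269.9]
[-42, -5] [ 528.  -289.7]
[-41.4, -15.2] [ 529.9 -299.8]
[-30, -28] [ 542.8 -311.1]
[-13, -36] [ 560.6 -316.9]
```

```bash
python3 -m creep '{"xyz":[[30,35,40],[75,90,40],[120,140,40],[165,190,40],[205,240,40],[245,290,40],[280,330,40],[311,368,40]],"angular":[[0,0,0.18],[0,0,0.36],[0,0,0.54],[0,0,0.72],[0,0,0.9],[0,0,1.08],[0,0,1.24],[0,0,1.354]],"grip":[0,0,0,0,0,0,0,0]}'; python3 -m creep '{"xyz":[[0,0,0],[0,0,0]],"angular":[[0,0,0],[0,0,0]],"grip":[0,0]}'
```

```text
clock: 1.1
eef_pos: [0.5285, -0.2431, 0.2624]
eef_rot: [[-0.127, 0.992, -0.0], [0.992, 0.127, -0.0], [-0.0, -0.0, -1.0]]
ft_force: [1.4, -0.1, -0.1]
grip_width: 0.177
grasp_force: 0.0
clock: 1.35
eef_pos: [0.5272, -0.2452, 0.2621]
eef_rot: [[-0.122, 0.993, -0.001], [0.993, 0.122, -0.0], [0.0, -0.001, -1.0]]
ft_force: [-0.3, -0.4, -0.1]
grip_width: 0.017
grasp_force: 0.0
```

```bash
python3 -m creep '{"xyz":[[0,0,-50],[0,0,-100],[0,0,-130],[0,0,-140],[0,0,-140]],"angular":[[0,0,0],[0,0,0],[0,0,0],[0,0,0],[0,0,0]],"grip":[0,0,0,0,0]}'; python3 -m creep '{"xyz":[[2,-10,0],[2,-20,0],[2,-30,0],[1,-38,0],[0,-45,0],[2,-55,0]],"angular":[[0,0,0],[0,0,0],[0,0,0],[0,0,0],[0,0,0],[0,0,0]],"grip":[0,0,0,0,0,0]}'; python3 -m creep '{"xyz":[[7,-6,0],[13,-11,0],[19,-14,0],[25,-16,0],[31,-17,0],[31,-17,0]],"angular":[[0,0,0],[0,0,0],[0,0,0],[0,0,0],[0,0,0],[0,0,0]],"grip":[0,0,0,0,0,0]}'
python3 - <<'E'
from plant import vision
import cv2,numpy as np
a=vision.camera("scene")[235:325,290:410]
cv2.imwrite("pics/l1.png",cv2.resize(a,None,fx=4,fy=4,interpolation=cv2.INTER_CUBIC))
E
```

```text
clock: 1.98
eef_pos: [0.5272, -0.2458, 0.1228]
eef_rot: [[-0.121, 0.993, -0.0], [0.993, 0.121, -0.0], [-0.0, -0.0, -1.0]]
ft_force: [0.3, 0.4, 1.0]
grip_width: 0.004
grasp_force: 0.0
clock: 2.72
eef_pos: [0.5294, -0.3001, 0.1225]
eef_rot: [[-0.123, 0.992, -0.0], [0.992, 0.123, 0.0], [0.0, -0.0, -1.0]]
ft_force: [-0.0, 1.2, 0.7]
grip_width: 0.006
grasp_force: 0.5
clock: 3.48
eef_pos: [0.5613, -0.3167, 0.1225]
eef_rot: [[-0.123, 0.992, 0.0], [0.992, 0.123, 0.0], [-0.0, 0.0, -1.0]]
ft_force: [0.5, 0.5, -0.2]
grip_width: 0.003
grasp_force: 0.0
```

View pics/l1.png

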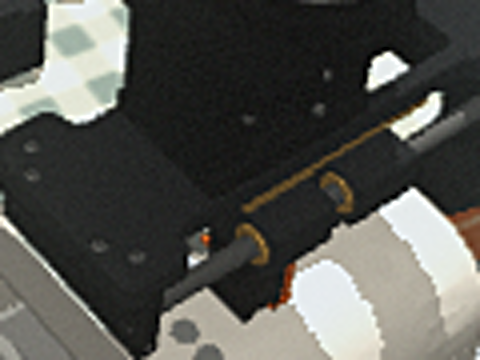

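The gripper hides the latch here, with only slivers of orange showing near (205,240) and (285,285). I'll back off to look.

```bash
python3 -m creep '{"xyz":[[-10,0,0],[-10,0,55],[-10,10,110],[-30,60,130],[-50,110,130],[-70,160,130],[-90,200,130],[-90,200,130]],"angular":[[0,0,0],[0,0,0],[0,0,0],[0,0,0],[0,0,0],[0,0,0],[0,0,0],[0,0,0]],"grip":[0,0,0,0.55,0.55,0.55,0.55,0.55]}'
python3 - <<'E'
from plant import vision
import cv2,numpy as np
a=vision.camera("scene");b=vision.camera("top");cv2.imwrite("pics/s2f.png",a);cv2.imwrite("pics/t2f.png",b)
f=lambda im,x0,y0,w,h,s:cv2.resize(im[y0:y0+h,x0:x0+w],None,fx=s,fy=s,interpolation=cv2.INTER_CUBIC)
cv2.imwrite("pics/l2.png",np.hstack([f(a,300,235,100,85,4),f(b,320,145,90,85,4)]))
E
```

```text
clock: 4.53
eef_pos: [0.4693, -0.1141, 0.2532]
eef_rot: [[-0.127, 0.992, 0.001], [0.992, 0.127, -0.002], [-0.002, 0.001, -1.0]]
ft_force: [0.1, -1.3, -1.0]
grip_width: 0.484
grasp_force: 0.0
```

View pics/l2.png

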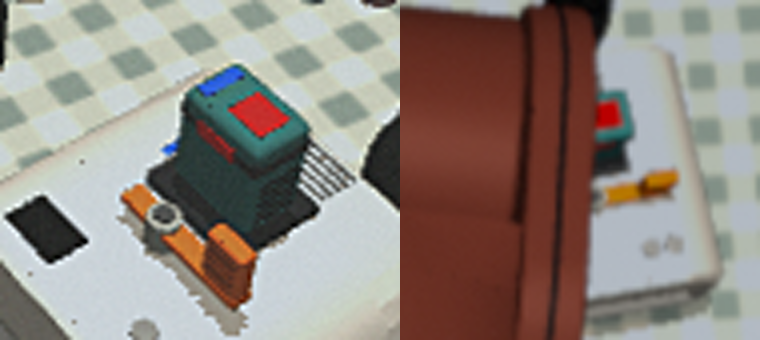

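The latch is fully open: its nose at (130,195) is clear of the collar. Next I'll move over the red pack.

```bash
python3 -m creep '{"xyz":[[36,-40,0],[72,-80,0],[108,-120,0],[136,-158,0],[136,-158,0],[136,-158,0]],"angular":[[0,0,0],[0,0,0],[0,0,0],[0,0,0],[0,0,0],[0,0,0]],"grip":[0.55,0.55,0.55,0.55,0.55,0.55]}'
```

```text
clock: 5.38
eef_pos: [0.6062, -0.2755, 0.2516]
eef_rot: [[-0.121, 0.993, -0.001], [0.993, 0.121, 0.001], [0.001, -0.001, -1.0]]
ft_force: [-0.7, -0.1, -0.3]
grip_width: 0.548
grasp_force: 0.0
```

```bash
python3 -m creep '{"xyz":[[0,0,-40],[0,0,-80],[0,0,-110],[0,0,-123],[0,0,-123]],"angular":[[0,0,0],[0,0,0],[0,0,0],[0,0,0],[0,0,0]],"grip":[0.55,0.55,0.55,0.55,0.55]}'; python3 -m creep '{"xyz":[[0,0,0],[0,0,0],[0,0,0],[0,0,0],[0,0,0]],"angular":[[0,0,0],[0,0,0],[0,0,0],[0,0,0],[0,0,0]],"grip":[0.2,0.2,0.2,0.2,0.2]}'
```

```text
clock: 6.0
eef_pos: [0.6063, -0.2745, 0.1297]
eef_rot: [[-0.123, 0.992, -0.001], [0.992, 0.123, 0.0], [0.0, -0.001, -1.0]]
ft_force: [-0.3, -0.6, 0.3]
grip_width: 0.548
grasp_force: 0.0
clock: 6.62
eef_pos: [0.6074, -0.2749, 0.1307]
eef_rot: [[-0.123, 0.992, 0.002], [0.992, 0.123, -0.001], [-0.001, 0.002, -1.0]]
ft_force: [0.4, 0.4, 5.8]
grip_width: 0.342
grasp_force: 30.0
```

```bash
python3 -m creep '{"xyz":[[0,0,5],[0,0,10],[0,0,18],[0,0,28],[0,0,38],[0,0,48],[0,0,58],[0,0,58]],"angular":[[0,0,0],[0,0,0],[0,0,0],[0,0,0],[0,0,0],[0,0,0],[0,0,0],[0,0,0]],"grip":[0.2,0.2,0.2,0.2,0.2,0.2,0.2,0.2]}'
python3 - <<'E'
from h import *
s=vision.camera("scene");cv2.imwrite("pics/s3.png",s)
for lo,hi in(((0,190,140),(6,255,255)),((103,140,100),(120,255,255))):
  for x in blobs(s,lo,hi,(300,200,420,300),2): print(x[0].round(1),x[1],plane("scene",x[0],.219).round(1))
E
```

```text
clock: 7.62
eef_pos: [0.6071, -0.275, 0.1887]
eef_rot: [[-0.123, 0.992, 0.001], [0.992, 0.123, -0.001], [-0.001, 0.001, -1.0]]
ft_force: [0.3, -0.8, -1.8]
grip_width: 0.341
grasp_force: 30.0
[371.6 239.3] 22 [ 606.8 -285.2  219. ]
[343.4 271.2] 11 [ 536.3 -317.1  219. ]
```

```bash
python3 -m creep '{"xyz":[[0,0,40],[-3,25,40],[-8,60,40],[-14,100,40],[-20,145,40],[-26,190,40],[-32,235,40],[-36,270,40]],"angular":[[0,0,0],[0,0,-0.17],[0,0,-0.34],[0,0,-0.51],[0,0,-0.68],[0,0,-0.85],[0,0,-1.02],[0,0,-1.19]],"grip":[0.2,0.2,0.2,0.2,0.2,0.2,0.2,0.2]}'; python3 -m creep '{"xyz":[[-1,13,0],[-2,26,0],[-2.6,26,0],[-2.6,26,0],[-2.6,26,0],[-2.6,26,0]],"angular":[[0,0,-0.17],[0,0,-0.34],[0,0,-0.5],[0,0,-0.541],[0,0,-0.541],[0,0,-0.541]],"grip":[0.2,0.2,0.2,0.2,0.2,0.2]}'
```

```text
clock: 8.68
eef_pos: [0.5699, -0.0026, 0.2272]
eef_rot: [[0.878, 0.479, -0.001], [0.479, -0.878, 0.0], [-0.0, -0.0, -1.0]]
ft_force: [-0.0, -0.2, -1.7]
grip_width: 0.34
grasp_force: 30.0
clock: 9.43
eef_pos: [0.5679, 0.0211, 0.2273]
eef_rot: [[0.999, -0.036, -0.0], [-0.036, -0.999, 0.0], [-0.0, -0.0, -1.0]]
ft_force: [0.8, -0.2, -1.7]
grip_width: 0.343
grasp_force: 30.0
```

```bash
python3 -m creep '{"xyz":[[0.5,0,-40],[0.5,0,-80],[0.5,0,-105],[0.5,0,-115],[0.5,0,-122],[0.5,0,-128]],"angular":[[0,0,0],[0,0,0],[0,0,0],[0,0,0],[0,0,0],[0,0,0]],"grip":[0.2,0.2,0.2,0.2,0.2,0.2]}'
```

```text
clock: 10.18
eef_pos: [0.5692, 0.0212, 0.1001]
eef_rot: [[0.999, -0.037, 0.001], [-0.037, -0.999, 0.0], [0.001, -0.0, -1.0]]
ft_force: [-0.3, -0.6, -1.8]
grip_width: 0.339
grasp_force: 30.0
```

```bash
python3 -m creep '{"xyz":[[0,0,-4],[0,0,-8],[0,0,-12],[0,0,-12]],"angular":[[0,0,0],[0,0,0],[0,0,0],[0,0,0]],"grip":[0.2,0.2,0.2,0.2]}'
```

```text
clock: 10.68
eef_pos: [0.5683, 0.0212, 0.0873]
eef_rot: [[0.999, -0.037, -0.0], [-0.037, -0.999, 0.0], [-0.0, 0.0, -1.0]]
ft_force: [-0.4, -1.2, -1.8]
grip_width: 0.343
grasp_force: 30.0
```

```bash
python3 -m creep '{"xyz":[[0,0,-4],[0,0,-8],[0,0,-11],[0,0,-13],[0,0,-14],[0,0,-14]],"angular":[[0,0,0],[0,0,0],[0,0,0],[0,0,0],[0,0,0],[0,0,0]],"grip":[0.2,0.2,0.2,0.2,0.2,0.2]}'
```

```text
clock: 11.42
eef_pos: [0.5685, 0.0212, 0.0737]
eef_rot: [[0.999, -0.037, 0.0], [-0.037, -0.999, -0.0], [0.0, 0.0, -1.0]]
ft_force: [-0.8, -0.3, 0.3]
grip_width: 0.338
grasp_force: 30.0
```

```bash
python3 -m creep '{"xyz":[[0,0,-1],[0,0,-2],[0,0,-3],[0,0,-3]],"angular":[[0,0,0],[0,0,0],[0,0,0],[0,0,0]],"grip":[0.2,0.2,0.2,0.2]}'
```

```text
clock: 11.92
eef_pos: [0.5687, 0.0212, 0.0736]
eef_rot: [[0.999, -0.037, 0.001], [-0.037, -0.999, -0.001], [0.001, 0.001, -1.0]]
ft_force: [-15.0, -1.8, 28.8]
grip_width: 0.337
grasp_force: 30.0
```

```bash
python3 -m creep '{"xyz":[[0,0,3],[0,0,3],[0,0,3],[0,0,3],[0,0,30],[0,0,60],[0,0,80],[0,0,80]],"angular":[[0,0,0],[0,0,0],[0,0,0],[0,0,0],[0,0,0],[0,0,0],[0,0,0],[0,0,0]],"grip":[0.5,0.5,0.5,0.5,0.5,0.5,0.5,0.5]}'; python3 -m creep '{"xyz":[[1,30,0],[2,60,0],[2,60,0],[2,60,0],[2,60,0]],"angular":[[0,0,0],[0,0,0],[0,0,0],[0,0,0],[0,0,0]],"grip":[0.5,0.5,0.5,0.5,0.5]}'
```

```text
clock: 12.92
eef_pos: [0.5695, 0.0213, 0.1519]
eef_rot: [[0.999, -0.037, 0.003], [-0.037, -0.999, 0.0], [0.003, -0.0, -1.0]]
ft_force: [-0.5, 0.5, 0.4]
grip_width: 0.497
grasp_force: 0.0
clock: 13.55
eef_pos: [0.5704, 0.0799, 0.15]
eef_rot: [[0.999, -0.039, -0.001], [-0.039, -0.999, -0.001], [-0.001, 0.001, -1.0]]
ft_force: [0.8, -0.2, 0.9]
grip_width: 0.497
grasp_force: 0.0
```

```bash
python3 -m creep '{"xyz":[[0.3,1,-30],[0.3,1,-55],[0.3,1,-70],[0.3,1,-76],[0.3,1,-76]],"angular":[[0,0,0],[0,0,0],[0,0,0],[0,0,0],[0,0,0]],"grip":[0.5,0.5,0.5,0.5,0.5]}'; python3 -m creep '{"xyz":[[0,0,0],[0,0,0],[0,0,0],[0,0,0],[0,0,0]],"angular":[[0,0,0],[0,0,0],[0,0,0],[0,0,0],[0,0,0]],"grip":[0.2,0.2,0.2,0.2,0.2]}'
```

```text
clock: 14.18
eef_pos: [0.571, 0.082, 0.0747]
eef_rot: [[0.999, -0.037, 0.0], [-0.037, -0.999, 0.0], [0.0, -0.0, -1.0]]
ft_force: [0.0, 0.1, 0.5]
grip_width: 0.499
grasp_force: 0.0
clock: 14.8
eef_pos: [0.5713, 0.0822, 0.0752]
eef_rot: [[0.999, -0.037, 0.001], [-0.037, -0.999, 0.0], [0.001, -0.0, -1.0]]
ft_force: [-0.3, -0.5, 5.9]
grip_width: 0.341
grasp_force: 30.0
```

```bash
python3 -m creep '{"xyz":[[0,0,5],[0,0,10],[0,0,20],[0,0,35],[0,0,60],[0,0,100],[0,0,145],[0,0,150]],"angular":[[0,0,0],[0,0,0],[0,0,0],[0,0,0],[0,0,0],[0,0,0],[0,0,0],[0,0,0]],"grip":[0.2,0.2,0.2,0.2,0.2,0.2,0.2,0.2]}'
python3 - <<'E'
from h import *
s=vision.camera("scene");t=vision.camera("top")
f=lambda im,x0,y0,w,h,k:cv2.resize(im[y0:y0+h,x0:x0+w],None,fx=k,fy=k,interpolation=cv2.INTER_CUBIC)
cv2.imwrite("pics/c4.png",cv2.convertScaleAbs(f(s,205,110,110,160,3.5),alpha=1.4))
E
```

```text
clock: 15.8
eef_pos: [0.5726, 0.0828, 0.2293]
eef_rot: [[0.999, -0.037, 0.007], [-0.037, -0.999, 0.001], [0.007, -0.001, -1.0]]
ft_force: [0.0, 0.5, -1.6]
grip_width: 0.341
grasp_force: 30.0
```

View pics/c4.png

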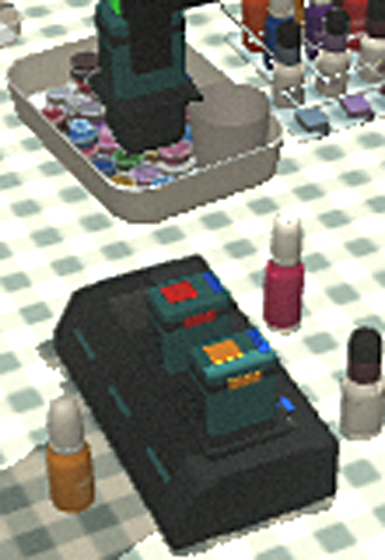

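The red pack sits level in the middle bay at (185,305), the amber pack is untouched at (230,365), and all bottles are standing. The green pack is in the gripper.

```bash
python3 -m creep '{"xyz":[[4,-40,5],[8,-85,5],[13,-130,5],[17,-175,5],[22,-220,5],[26,-262,5],[30,-300,5],[33,-335,5]],"angular":[[0,0,0.17],[0,0,0.34],[0,0,0.51],[0,0,0.68],[0,0,0.85],[0,0,1.02],[0,0,1.19],[0,0,1.36]],"grip":[0.2,0.2,0.2,0.2,0.2,0.2,0.2,0.2]}'; python3 -m creep '{"xyz":[[1,-10,0],[2.7,-21.7,0],[2.7,-21.7,0],[2.7,-21.7,0],[2.7,-21.7,0],[2.7,-21.7,0]],"angular":[[0,0,0.17],[0,0,0.3],[0,0,0.371],[0,0,0.371],[0,0,0.371],[0,0,0.371]],"grip":[0.2,0.2,0.2,0.2,0.2,0.2]}'
```

```text
clock: 16.9
eef_pos: [0.603, -0.2541, 0.2277]
eef_rot: [[0.24, 0.971, -0.003], [0.971, -0.24, 0.001], [0.0, -0.003, -1.0]]
ft_force: [0.2, 0.2, -1.8]
grip_width: 0.342
grasp_force: 30.0
clock: 17.65
eef_pos: [0.6064, -0.2742, 0.2293]
eef_rot: [[-0.122, 0.993, -0.0], [0.993, 0.122, 0.0], [0.0, -0.0, -1.0]]
ft_force: [0.0, -0.3, -1.9]
grip_width: 0.337
grasp_force: 30.0
```

```bash
python3 -m creep '{"xyz":[[0.5,-0.5,-30],[0.5,-0.5,-50],[0.5,-0.5,-60],[0.5,-0.5,-66],[0.5,-0.5,-72],[0.5,-0.5,-78],[0.5,-0.5,-78]],"angular":[[0,0,0],[0,0,0],[0,0,0],[0,0,0],[0,0,0],[0,0,0],[0,0,0]],"grip":[0.2,0.2,0.2,0.2,0.2,0.2,0.2]}'
```

```text
clock: 18.52
eef_pos: [0.6069, -0.275, 0.1512]
eef_rot: [[-0.123, 0.992, -0.0], [0.992, 0.123, 0.0], [0.0, -0.0, -1.0]]
ft_force: [0.0, -0.4, -1.2]
grip_width: 0.342
grasp_force: 30.0
```

```bash
python3 -m creep '{"xyz":[[0,0,-5],[0,0,-10],[0,0,-14],[0,0,-17],[0,0,-19],[0,0,-20]],"angular":[[0,0,0],[0,0,0],[0,0,0],[0,0,0],[0,0,0],[0,0,0]],"grip":[0.2,0.2,0.2,0.2,0.2,0.2]}'
```

```text
clock: 19.27
eef_pos: [0.6072, -0.275, 0.1323]
eef_rot: [[-0.123, 0.992, 0.0], [0.992, 0.123, -0.0], [-0.0, 0.0, -1.0]]
ft_force: [-2.9, 1.8, 8.3]
grip_width: 0.34
grasp_force: 30.0
```

```bash
python3 -m creep '{"xyz":[[0,0,-1],[0,0,-2],[0,0,-2]],"angular":[[0,0,0],[0,0,0],[0,0,0]],"grip":[0.2,0.2,0.2]}'
```

```text
clock: 19.65
eef_pos: [0.6072, -0.275, 0.1322]
eef_rot: [[-0.123, 0.992, 0.001], [0.992, 0.123, -0.001], [-0.001, 0.001, -1.0]]
ft_force: [-7.1, 3.0, 16.7]
grip_width: 0.347
grasp_force: 30.0
```

```bash
python3 -m creep '{"xyz":[[0,0,2],[0,0,2],[0,0,2],[0,0,2],[0,0,40],[0,0,75],[0,0,80],[0,0,80]],"angular":[[0,0,0],[0,0,0],[0,0,0],[0,0,0],[0,0,0],[0,0,0],[0,0,0],[0,0,0]],"grip":[0.5,0.5,0.5,0.5,0.5,0.5,0.5,0]}'; python3 -m creep '{"xyz":[[1,-20,0],[1,-43,0],[1,-43,0],[1,-43,0],[1,-43,0],[1,-43,0]],"angular":[[0,0,0],[0,0,0],[0,0,0],[0,0,0],[0,0,0],[0,0,0]],"grip":[0,0,0,0,0,0]}'
```

```text
clock: 20.65
eef_pos: [0.607, -0.275, 0.2092]
eef_rot: [[-0.123, 0.992, -0.0], [0.992, 0.123, -0.0], [-0.0, -0.0, -1.0]]
ft_force: [-0.2, 0.2, -0.1]
grip_width: 0.45
grasp_force: 0.0
clock: 21.4
eef_pos: [0.6082, -0.3174, 0.2097]
eef_rot: [[-0.123, 0.992, 0.0], [0.992, 0.123, 0.0], [0.0, 0.0, -1.0]]
ft_force: [0.4, -0.3, 0.2]
grip_width: 0.004
grasp_force: 0.0
```

```bash
python3 -m creep '{"xyz":[[0,0,-40],[0,0,-70],[0,0,-87],[0,0,-87]],"angular":[[0,0,0],[0,0,0],[0,0,0],[0,0,0]],"grip":[0,0,0,0]}'; python3 -m creep '{"xyz":[[-7,-1,0],[-14,-1,0],[-20,-2,0],[-26,-2.5,0],[-33,-2.5,0],[-39,-2,0],[-47,3,0],[-53,10.5,0]],"angular":[[0,0,0],[0,0,0],[0,0,0],[0,0,0],[0,0,0],[0,0,0],[0,0,0],[0,0,0]],"grip":[0,0,0,0,0,0,0,0]}'; python3 -m creep '{"xyz":[[-5,3,0],[-10,5.5,0],[-13,8,0],[-16,10,0],[-16,11,0],[-16,12,0],[-16,12,0]],"angular":[[0,0,0],[0,0,0],[0,0,0],[0,0,0],[0,0,0],[0,0,0],[0,0,0]],"grip":[0,0,0,0,0,0,0]}'
```

```text
clock: 21.9
eef_pos: [0.6075, -0.3176, 0.1217]
eef_rot: [[-0.123, 0.992, -0.002], [0.992, 0.123, 0.001], [0.001, -0.002, -1.0]]
ft_force: [0.3, 0.5, -0.0]
grip_width: 0.004
grasp_force: 0.0
clock: 22.9
eef_pos: [0.554, -0.3078, 0.1224]
eef_rot: [[-0.122, 0.993, -0.001], [0.993, 0.122, -0.001], [-0.001, -0.001, -1.0]]
ft_force: [-0.6, -2.1, -0.2]
grip_width: 0.001
grasp_force: 0.9
clock: 23.78
eef_pos: [0.5388, -0.2973, 0.1226]
eef_rot: [[-0.121, 0.993, 0.0], [0.993, 0.121, -0.002], [-0.002, -0.0, -1.0]]
ft_force: [1.3, -5.6, -1.3]
grip_width: 0.004
grasp_force: 3.1
```

```bash
python3 -m creep '{"xyz":[[0,1,0],[0,2,0],[0,2,0]],"angular":[[0,0,0],[0,0,0],[0,0,0]],"grip":[0,0,0]}'; python3 -m creep '{"xyz":[[0,-10,0],[0,-12,0],[0,-12,55],[0,-12,110],[-20,40,130],[-40,100,130],[-60,160,130],[-80,215,130]],"angular":[[0,0,0],[0,0,0],[0,0,0],[0,0,0],[0,0,0],[0,0,0],[0,0,0],[0,0,0]],"grip":[0,0,0,0,0,0,0,0]}'
python3 - <<'E'
from h import *
s=vision.camera("scene");cv2.imwrite("pics/s5.png",s)
f=lambda im,x0,y0,w,h,k:cv2.resize(im[y0:y0+h,x0:x0+w],None,fx=k,fy=k,interpolation=cv2.INTER_CUBIC)
cv2.imwrite("pics/f5.png",f(s,200,150,220,170,3.5))
E
```

```text
clock: 24.15
eef_pos: [0.5387, -0.297, 0.1227]
eef_rot: [[-0.12, 0.993, 0.001], [0.993, 0.12, -0.004], [-0.004, 0.0, -1.0]]
ft_force: [1.4, -10.6, -3.2]
grip_width: 0.005
grasp_force: 5.6
clock: 25.15
eef_pos: [0.4581, -0.0758, 0.2525]
eef_rot: [[-0.124, 0.992, -0.0], [0.992, 0.124, 0.0], [0.0, -0.0, -1.0]]
ft_force: [1.2, 1.2, 0.3]
grip_width: 0.007
grasp_force: 0.0
```

View pics/f5.png

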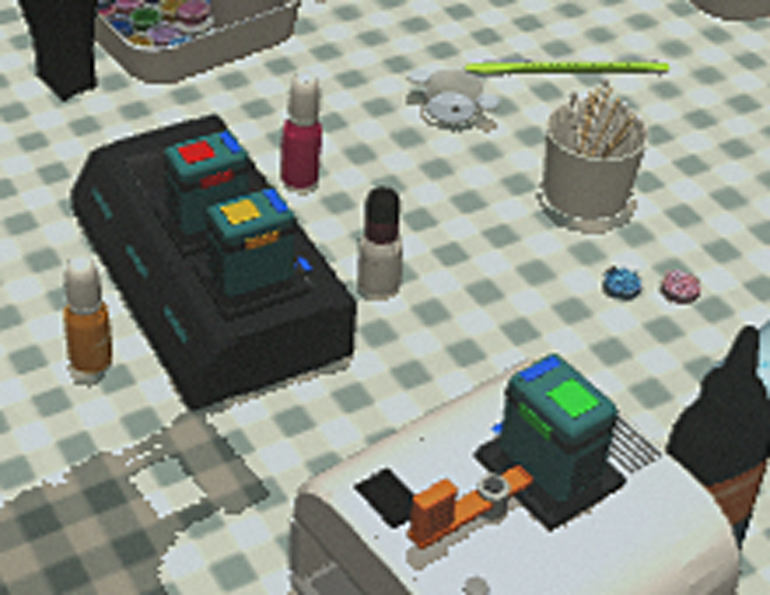

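The green pack is home in the lamp at (560,430), and the latch nose at (520,478) lies over its collar. The red pack is in the middle bay at (205,180), amber is untouched, and all bottles stand. I'll compare the latch position with the start image before handing in.

```bash
python3 - <<'E'
from h import *
O=((5,150,60),(22,255,255))
for n in("scene0","s5"):
    s=cv2.imread(f"pics/{n}.png")
    for lo,hi,r in((*O,(312,270,360,312)),((103,140,100),(120,255,255),(335,245,385,268))):
        print(n,[(x[0].round(1),x[1],x[2]) for x in blobs(s,lo,hi,r,2)])
s=cv2.imread("pics/s5.png")
print([(x[0].round(1),x[1],plane("scene",x[0],.104).round(1)) for x in blobs(s,(0,190,100),(6,255,255),(235,180,275,200),1)])
E
```

```text
scene0 [(array([326.7, 296.2]), np.int32(224), [317, 287, 24, 20]), (array([347.3, 286.1]), np.int32(40), [343, 283, 9, 8])]
scene0 [(array([354.7, 254.8]), np.int32(39), [349, 252, 12, 7])]
s5 [(array([326.2, 295.9]), np.int32(227), [317, 287, 24, 20]), (array([347.3, 286.3]), np.int32(41), [343, 283, 9, 8])]
s5 [(array([353.8, 255. ]), np.int32(40), [348, 252, 12, 7])]
[(array([255.7, 193.1]), np.int32(36), array([562.9,  21.5, 104. ]))]
```

Latch and lamp pack match the starting locked picture to within 1 px, and the red pack's light lies where a fully seated pack's would.

```bash
python3 -c "
from plant import job
print(job.finish_job())"
```

```text
the job is handed in; nothing more can be done
None
```

The job is handed in, and no verdict came back: the flat pack is home in the charger's middle bay, the charged pack is home in the lamp with the latch swung back across its collar, and the amber pack and all the bottles are where they were, at about 25 s on the robot's clock.

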